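# Load the sprung tub hopper in the fridge-side basket

### The job

Put every flip-top tub standing on the counter into the hopper in the pull-out basket, pressing each one down past the sprung orange flap until it slides away inside and the flap springs shut behind it. Once all are in, turn the lock ring on the hopper so its yellow pointer lines up with the red mark, and then push the basket fully home. Leave the other kitchen things where they are.

Things in the scene. Friction and masses are not known exactly. Their poses are not given: they have to be found in the camera images.
- mouth (a point): centre of the mouth of the hopper (a closed bin in the pull-out basket), level with its flat roof, 205 above the counter. Mouth: a hole 128 (y) by 86 (x), filled by the orange flap; its centre is 65 behind the basket's front. Axes as the basket's: x rearwards (the way it is pushed home), y to its left, z up. Moves with the basket
- store (a point): foot of the chute inside the hopper, 169 below its roof and 85 rearwards of the mouth's centre. Under the mouth a slick steel chute slopes down rearwards from 90 below the roof to here; a flat floor 214 long, 156 wide goes on rearwards: a tub that is wholly below the roof slides away rearwards when let go. The roof is clear there; four tubs fit. Moves with the basket
- flap (a joint): orange flap closing the mouth, hinged along the mouth's front (-x) edge; 0 = shut and flush with the roof, grows as its rear edge swings down into the hopper, to 1.45 rad (hanging). A spring shuts it: about 1.2 N at the rear edge to begin to open it, 3 N when fully open: tubs must be pushed through
- ring_axis (a point): point on the lock ring's vertical axis where it meets the hopper's roof, 140 rearwards of the mouth's centre. The ring is a grey collar 56 in diameter and 35 tall standing on the roof, with a yellow pointer nose (10 wide, full height) reaching to 40 from the axis and a yellow stripe on top. Axes as the basket's
- lock_ring (a joint): angle of the lock ring, rad, growing anticlockwise seen from above, travel -0.4 to 1.7, no stop at the mark; 0 = locked: the yellow pointer stands at the red mark, straight towards the mouth (basket -x); at 1.57 it points to the green mark (basket -y). Stays where it is left (friction 0.05 N m)
- basket (a joint): how far the pull-out basket has been pushed in along its +x, m: 0 = fully out towards the robot, 0.19 = fully home against its stop. Runner friction about 3 N, and it stays where it is left
- front (a point): centre line of the basket's flat aluminium front panel, on its outer face, 160 above the counter (the panel is 190 wide and reaches from 20 to 200 above the counter; the roof just behind it is at 205). Push here towards the basket's +x to shut it. Axes as the basket's
- tub1: closed square terracotta plastic tub with blue and white flip top, 56 by 56 and 50 tall, 0.09 to 0.14 kg; origin at its middle, z through the lid. Stands on the counter to the left or right of the basket, or is absent
- tub2: closed square yellow plastic tub with blue and white flip top, 56 by 56 and 50 tall, 0.09 to 0.14 kg; origin at its middle, z through the lid. Stands on the counter to the left or right of the basket, or is absent
- tub3: closed square red plastic tub with blue and white flip top, 56 by 56 and 50 tall, 0.09 to 0.14 kg; origin at its middle, z through the lid. Stands on the counter to the left or right of the basket, or is absent
- tub4: closed square green plastic tub with blue and white flip top, 56 by 56 and 50 tall, 0.09 to 0.14 kg; origin at its middle, z through the lid. Stands on the counter to the left or right of the basket, or is absent
- ramekin_a: white ceramic ramekin, 84 wide, 45 tall; bystander, leave it alone; origin in its underside
- ramekin_b: blue ceramic ramekin, 84 wide, 45 tall; bystander, leave it alone; origin in its underside
- brush: silicone brush with rigid grey handle, 200 long, lying flat; bystander, leave it alone; origin in its underside
- skewer: short flat stainless skewer, 175 long, 4 thick, lying flat; bystander, leave it alone; origin in its underside
- mug: blue mug, 80 wide, 90 tall; bystander, leave it alone; origin in its underside
- mill: dark wooden pepper mill, 56 wide, 145 tall; bystander, leave it alone; origin in its underside

How it is judged:
By the outcome, as a careful person would: the job done as asked, in the order asked, and still so for the second after the job is handed in, with the robot touching nothing.
Of tub1, tub2, tub3, tub4 only 3 to 4 are there at a start; the rules pass over those that are not, and their reading is None.
At some moment in a run one of tub1, tub2, tub3, tub4 may be knocked a few centimetres aside while the robot is not near it.
Once in a run the grip may slacken for a moment while it holds something.
It also fails if it takes over 210 s, if anything falls off the work surface, if the arm or the gripper's body presses on something with over 40 N, if the wrist force passes 120 N, or if a joint passes its speed limit or range.

### The arm

A 6-joint arm with a two-finger parallel gripper is mounted at the origin on the work surface. World frame = base frame: x ahead of the robot, y to its left, z up, the work surface at z = 0. Lengths are in mm, angles in degrees, forces in N, time in s.
With the tool pointing down it reaches from about 300 to 850 mm from the base axis. Payload 4.2 kg.
Tool frame: the origin (TCP) lies midway between the tips of the shut fingers; the grasp point (between the pads) lies 19 mm behind it (pinch_z is the distance from the TCP to the grasp point, in mm); z points along the fingers, y is the line along which they close (so a half turn about z gives the same grasp; the last joint's range is limited). The gripper opens to 91 mm and grips with 3 to 60 N. Pads are 32 mm wide; open, the fingers measure 118 mm over their backs; the gripper's body (76 mm by 178 mm) begins 60 mm behind the grasp point.
Start: joints at [65.031, 18.312, 89.639, -0, 72.044, -1.146], TCP at [232.259, 526.022, 213.976] pointing down, gripper open.
Joint ranges: [-177.97, 177.97], [-48.28, 115.42], [12.27, 149.76], [-77.06, 257.06], [2.81, 150.46], [-146.56, 146.56]. Speed limits (degrees/s): [147.25, 147.25, 180, 180, 180, 180].

### API

Orientations are given as [roll, pitch, yaw] about the fixed x, y, z axes, in that order (R = Rz(yaw) Ry(pitch) Rx(roll)).
In Python, from workcell import * gives the robot as it stands.
- The arm moves only by the tool step_arm, never from a script. Its argument "steps" is a list of rows, each a list of 7 numbers: the turn, a rotation vector about the tool's x, y, z in degrees, then the shift along the tool's x, y, z in mm, then the opening, from 0 (shut) to 1 (fully open). In form: [[rx, ry, rz, x, y, z, hand], ...]. A call has exactly 8 rows; each row shifts and turns the commanded pose from where the row before left it, along the tool's axes as they then stand; what a row does not reach is not made up. A row lasts 1/8 s, in which the tool goes at most 62.5 mm and 10.7 degrees, less where a joint would pass 70% of its speed; a pose out of reach is approached as far as the arm can. A call is refused whole if a number of a shift passes 62.5 or a number of a turn 10.7, either way. A call with a gripper value outside its range is refused whole. The fingers move at their own pace and stop on an object; "force" is the grip in N (left out, the last holds). Time passes only in rows, so rows that do not move let the fingers close, or fill a call up. It gives the time, the measured TCP pose, the force, the opening and the grip force at its end, in the units of the state.
- state(): the state, without advancing time (a new reading comes with each control period).
- grab_frame(name): name is "scene" or "top"; returns a dict with "image" (480x640x3 uint8, blue, green, red), "fovy" (degrees; the focal length in pixels is half the picture's height over the tangent of half this angle, whatever the lens; pixels are square), "cx", "cy" (the principal point, pixels), "origin" and "rotation" of the camera in the world. Camera axes: x right, y down, z forward; pixel columns grow to the right and rows downward; lengths in mm; the calibration is good to about 2 mm. A picture is of the moment at which its call begins. There is no depth.
- job_done(): hands the job in; it is judged then, once.
The state is a dict: "time_s": time; "qpos": joint angles; "qvel": joint speeds; "effort": joint torques, N m; "ee_pos": TCP position; "ee_rot": TCP orientation; "force": force on the tool from outside, world axes, zero at the start; "torque": the same for the moment, N m; "gripper_width": finger opening in mm; "gripper_force": force on a finger pad.
Only numpy, scipy, OpenCV 4.12 (cv2) and the standard library are available. Lean on these libraries where they do the work, as an engineer would, in place of code of your own. Each camera call takes 0.05 s, during which the arm holds its last target. There are 200 camera calls.

## Working session

There is one attempt and no reset: what is moved stays moved. The work goes in short steps, Python scripts to look and compute and a tool call to move; the robot and the scene stay as the last step left them, time stands still between calls to the robot, and variables do not carry over. Pictures are saved under pics/ and viewed, at most 16 in all, crops included, and the job is handed in when it is done.

Besides the shell and the picture viewer there is one more tool, called after "Emit:" in YAML: its name, and indented under it one key for each argument. step_arm: Moves the arm, as the interface text tells. Its arguments: {"type":"object","properties":{"steps":{"type":"array","items":{"type":"array","items":{"type":"number"}}},"force":{"type":"number"}},"required":["steps"]}

```bash
mkdir -p pics; cat > h.py <<'E'
from workcell import *
import numpy as np, cv2
def snap(n,f):
    d=grab_frame(n); cv2.imwrite('pics/'+f+'.png',d['image']); np.save('pics/'+f+'.npy',{k:v for k,v in d.items()},allow_pickle=True); return d
def load(f): return np.load('pics/'+f+'.npy',allow_pickle=True).item()
def px(d,u,v,z):
    f=240/np.tan(np.radians(d['fovy'])/2)
    r=np.array(d['rotation'])@np.array([(u-d['cx'])/f,(v-d['cy'])/f,1]); o=np.array(d['origin'])
    return (o+r*(z-o[2])/r[2]).round(1)
def proj(d,p):
    f=240/np.tan(np.radians(d['fovy'])/2)
    c=np.array(d['rotation']).T@(np.array(p)-np.array(d['origin'])); return (f*c[0]/c[2]+d['cx'],f*c[1]/c[2]+d['cy'])
E
python3 - <<'E'
from h import *
for n in('scene','top'):
    d=snap(n,n+'0'); print({k:v for k,v in d.items() if k!='image'})
print(state())
E
```

```text
{'fovy': 45.99917575663305, 'cx': 327.95491307015516, 'cy': 230.29886635692233, 'origin': array([1158.88630804, -761.90863831, 1592.59540776]), 'rotation': array([-146.73244841,   -0.67853268,   39.72539821])}
{'fovy': 44.54586035257736, 'cx': 318.2214068034342, 'cy': 242.93494592308497, 'origin': array([ 382.88040893,   15.56288422, 1614.43519961]), 'rotation': array([-173.80297198,   -0.49588894,  -89.66608518])}
{'time_s': 0.1, 'qpos': array([ 6.50316112e+01,  1.83484086e+01,  8.96979008e+01, -1.35865922e-03,
        7.20439419e+01, -1.14599640e+00]), 'qvel': array([-0.00328287, -0.09078929, -0.20366729,  0.04944123, -0.07638587,
       -0.08115473]), 'effort': array([ 2.15462974e-04, -4.13331020e+01, -2.32510471e+01,  7.27938535e-02,
        4.22184798e-02, -2.51895239e-05]), 'ee_pos': array([232.06588651, 525.61022387, 213.21030443]), 'ee_rot': array([-1.79909741e+02, -5.13466680e-04,  1.56178027e+02]), 'force': array([-0.47609601,  1.03133944,  0.07260732]), 'torque': array([-0.03081375, -0.02422212,  0.01451895]), 'gripper_force': 0.0, 'gripper_width': 91.20442197709038}
```

```bash
cat >> h.py <<'E'
from scipy.spatial.transform import Rotation as Ro
def _R(d): return Ro.from_euler('xyz',d['rotation'],degrees=True).as_matrix()
def px(d,u,v,z):
    f=240/np.tan(np.radians(d['fovy'])/2)
    r=_R(d)@np.array([(u-d['cx'])/f,(v-d['cy'])/f,1]); o=np.array(d['origin'])
    return (o+r*(z-o[2])/r[2]).round(1)
def proj(d,p):
    f=240/np.tan(np.radians(d['fovy'])/2)
    c=_R(d).T@(np.array(p)-np.array(d['origin'])); return np.round([f*c[0]/c[2]+d['cx'],f*c[1]/c[2]+d['cy']],1)
E
python3 - <<'E'
from h import *
d=load('top0');print(px(d,320,240,0),px(d,320,0,0),px(d,0,240,0))
print(proj(d,state()['ee_pos']),proj(load('scene0'),state()['ee_pos']))
E
```

```text
[566.5  -2.3   0. ] [1267.5    1.6    0. ] [560.5 880.9   0. ]
[ 94.9 370. ] [354.1  72.1]
```

View pics/top0.png

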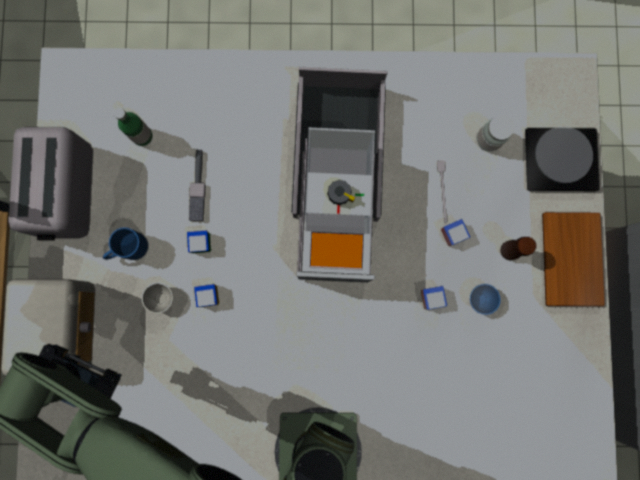

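View pics/scene0.png

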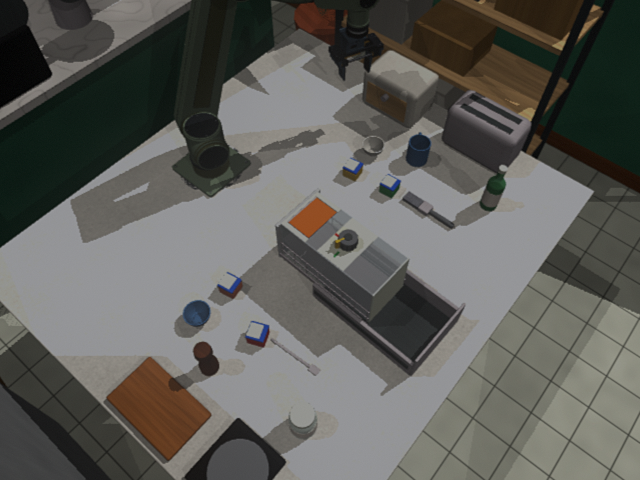

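Top view: four tubs at about (199,242), (206,296), (456,233) and (434,298); orange mouth at (337,250), ring at (341,191) pointing at about the green mark. I'll enlarge these next.

```bash
python3 - <<'E'
from h import *
im=load('top0')['image']
c=lambda x,y,w,h,s:cv2.resize(im[y:y+h,x:x+w],None,fx=s,fy=s,interpolation=cv2.INTER_CUBIC)
A=c(180,225,50,93,6)[:560]      # 300x558
B=c(420,215,50,100,5)            # 250x500
C=c(295,165,85,120,5)[:600]
M=np.zeros((600,800,3),np.uint8); M[:A.shape[0],:300]=A
M[:500,300:550]=B; 
C=cv2.resize(im[165:285,300:380],None,fx=3.1,fy=3.1,interpolation=cv2.INTER_CUBIC); M[:C.shape[0],552:800]=C[:,:248]
cv2.imwrite('pics/m0.png',M)
E
```

```text
(no output)
```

View pics/m0.png

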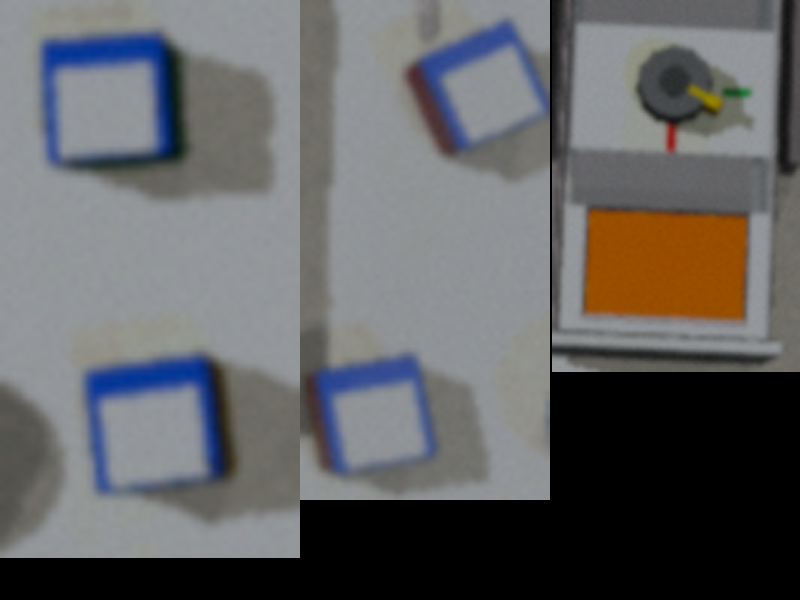

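```bash
python3 - <<'E'
from h import *
d=load('top0'); s=load('scene0')
def q(name,P,x0,y0,sx,ox,oy,z):
    W=np.array([px(d,(x-x0+.5)/sx-.5+ox,(y-y0+.5)/sx-.5+oy,z)[:2] for x,y in P]); c=W.mean(0)
    e=np.roll(W,-1,0)-W
    print(name,c.round(1),'sides',np.linalg.norm(e,axis=1).round(1),'ang',np.degrees(np.arctan2(e[:,1],e[:,0])).round(1),'scene px',proj(s,[*c,z])) if len(P)>2 else print(name,W)
q('green',[(42,42),(163,34),(173,157),(50,165)],0,0,6,180,225,50)
q('yellow',[(85,374),(208,356),(222,480),(98,493)],0,0,6,180,225,50)
q('R low',[(316,374),(415,355),(437,457),(332,474)],300,0,5,420,215,50)
q('R up',[(415,68),(512,20),(552,105),(455,150)],300,0,5,420,215,50)
q('mouth',[(586,208),(747,213),(745,320),(583,315)],552,0,3.1,300,165,205)
q('ring',[(675,80)],552,0,3.1,300,165,240)
q('ptr tip',[(720,103)],552,0,3.1,300,165,240)
q('red mark ends',[(673,124),(671,151)],552,0,3.1,300,165,205)
q('green mark',[(724,92),(750,93)],552,0,3.1,300,165,205)
q('panel front edge',[(552,352),(779,357)],552,0,3.1,300,165,200)
E
```

```text
green [555.4 327. ] sides [54.1 55.6 54.8 55.5] ang [ -85.8 -173.9   94.2    5.4] scene px [389.5 179.9]
yellow [410.4 302.5] sides [54.8 55.2 54.9 52.9] ang [ -81.3 -172.1   96.3    7.8] scene px [352.3 163.2]
R low [ 408.5 -307.8] sides [54.1 55.2 56.9 53.6] ang [ -78.9 -168.7   99.4    8.4] scene px [228.9 279.4]
R up [ 585.7 -369.2] sides [59.3 50.5 58.4 49. ] ang [ -63.4 -155.8  115.1   25.1] scene px [256.8 328.1]
mouth [519.7 -39.3] sides [126.   83.9 125.9  83.8] ang [-91.4 178.8  88.6  -1.2] scene px [312.5 215.1]
ring [[658.3 -45.1]]
ptr tip [[640.6 -79.7]]
red mark ends [[630.2 -45.1]
 [608.7 -43.6]]
green mark [[ 656.   -85.2]
 [ 655.4 -105.8]]
panel front edge [[ 450.7   48.5]
 [ 447.9 -128.2]]
```

```bash
python3 - <<'E'
from h import *
im=load('scene0')['image']
M=np.zeros((600,800,3),np.uint8)
def put(x,y,w,h,s,X,Y):
    c=cv2.resize(im[y:y+h,x:x+w],None,fx=s,fy=s,interpolation=cv2.INTER_CUBIC); M[Y:Y+c.shape[0],X:X+c.shape[1]]=c
put(340,155,66,50,6,0,0); put(215,265,66,90,5,400,0); put(270,190,130,70,3,0,310)
cv2.imwrite('pics/m1.png',M)
E
```

```text
(no output)
```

View pics/m1.png

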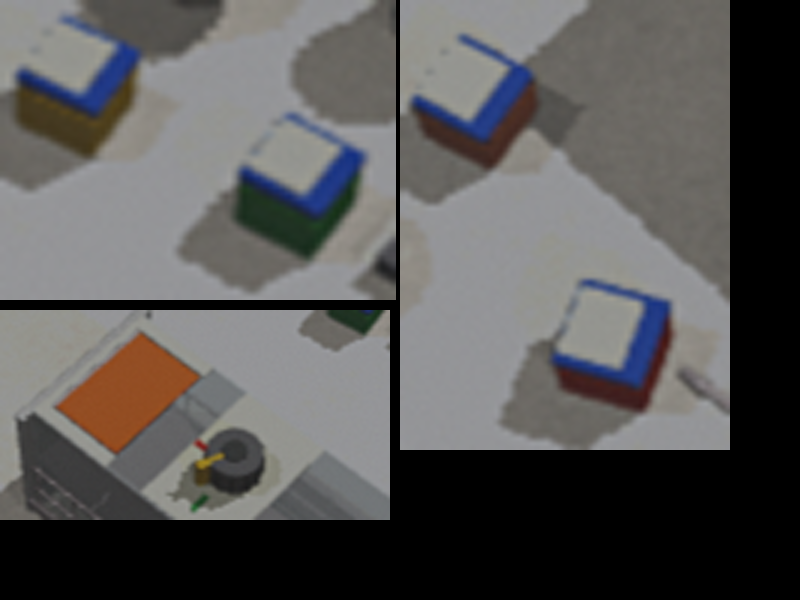

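All four tubs are present. The scene view shows lids consistently about 2.5 px lower than predicted from the top view, so I'll check the calibration with the gripper itself while hovering over the yellow tub.

Emit:
step_arm:
  steps:
    - [0,0,-10.5,0,0,0,1]
    - [0,0,-10.5,0,0,0,1]
    - [0,0,-10.5,0,0,0,1]
    - [0,0,0,-29,-49,15,1]
    - [0,0,0,-29,-49,15,1]
    - [0,0,0,-29,-49,15,1]
    - [0,0,0,-29,-49,15,1]
    - [0,0,0,-30,-49,20,1]
  force: 20

```text
time_s: 1.1
ee_pos: [410.7, 301.3, 133.6]
ee_rot: [180.0, 0.0, -172.3]
force: [1.4, 0.4, -0.6]
gripper_width: 91.6
gripper_force: 0.0
```

```bash
cat >> h.py <<'E'
def to(x,y,z,yaw):
    "remaining turn about tool z, and tool-axis shift after the turn"
    s=state(); p=s['ee_pos']; cy=s['ee_rot'][2]; a=np.radians(yaw); dx,dy=x-p[0],y-p[1]
    rz=-((yaw-cy+180)%360-180)
    print('t',s['time_s'],'pos',p.round(1),'rot',s['ee_rot'].round(1),'w',round(s['gripper_width'],1),'F',s['force'].round(1),'q6',s['qpos'][5].round(0))
    print('rz',round(rz,1),'tool shift',round(dx*np.cos(a)+dy*np.sin(a),1),round(dx*np.sin(a)-dy*np.cos(a),1),round(p[2]-z,1))
E
python3 - <<'E'
from h import *
to(410.4,302.5,13,187.7)
p=state()['ee_pos']
d=snap('top','top1');s=snap('scene','scene1');a=proj(d,p);b=proj(s,p);print(a,b)
M=np.zeros((480,800,3),np.uint8)
for k,(i,c) in enumerate(((d,a),(s,b))):
    x,y=int(c[0])-33,int(c[1])-40
    M[:,400*k:400*k+396]=cv2.resize(i['image'][y:y+80,x:x+66],None,fx=6,fy=6,interpolation=cv2.INTER_CUBIC); print(x,y)
    cv2.drawMarker(M,(int(400*k+(c[0]-x+.5)*6),int((c[1]-y+.5)*6)),(0,0,255))
cv2.imwrite('pics/m2.png',M)
E
```

```text
t 1.1 pos [410.7 301.3 133.6] rot [ 180.     0.  -172.3] w 91.6 F [ 1.4  0.4 -0.6] q6 -63.0
rz -0.0 tool shift 0.1 1.2 120.6
[199.5 294.8] [353.4 147.6]
166 254
320 107
```

View pics/m2.png

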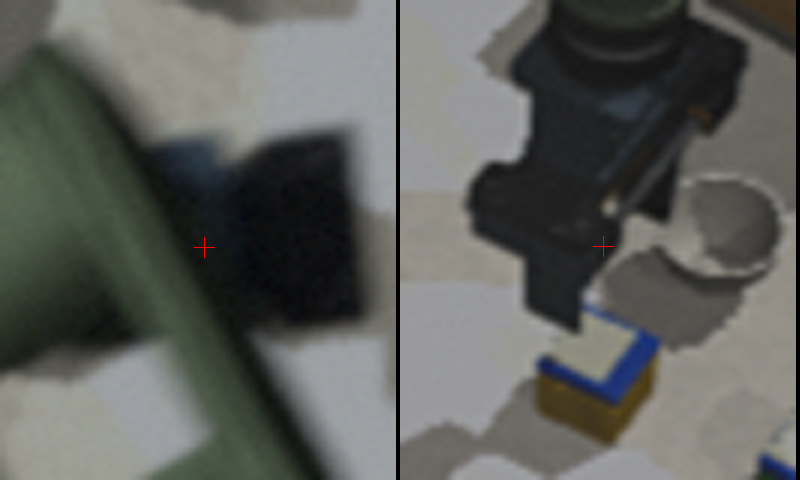

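The gripper tips show the same ~3 px downward offset in the scene view, so the bias is the scene camera's and the top-view positions hold. Descend and grasp yellow.

Emit:
step_arm:
  steps:
    - [0,0,0,0,1,25,1]
    - [0,0,0,0,0,25,1]
    - [0,0,0,0,0,25,1]
    - [0,0,0,0,0,25,1]
    - [0,0,0,0,0,20,1]
    - [0,0,0,0,0,0,0]
    - [0,0,0,0,0,0,0]
    - [0,0,0,0,0,0,0]
  force: 20

```text
time_s: 2.2
ee_pos: [410.1, 304.3, 14.9]
ee_rot: [179.9, 0.1, -172.3]
force: [-0.6, -0.4, -1.0]
gripper_width: 64.0
gripper_force: 0.0
```

Emit:
step_arm:
  steps:
    - [0,0,0,0,0,0,0]
    - [0,0,0,0,0,-40,0]
    - [0,0,0,0,0,-50,0]
    - [0,0,0,0,0,-50,0]
    - [0,0,0,0,0,-50,0]
    - [0,0,0,0,0,-50,0]
    - [0,0,0,0,0,-30,0]
    - [0,0,0,0,0,0,0]

```text
time_s: 3.2
ee_pos: [410.3, 304.3, 286.3]
ee_rot: [179.8, 0.3, -172.3]
force: [-0.3, 1.0, -1.9]
gripper_width: 56.0
gripper_force: 2.0
```

```bash
python3 - <<'E'
from h import *
to(524,-40,250,178.7)
E
```

```text
t 3.2 pos [410.3 304.3 286.3] rot [ 179.8    0.3 -172.3] w 56.0 F [-0.3  1.  -1.9] q6 -62.0
rz 9.0 tool shift -121.4 -341.6 36.3
```

Emit:
step_arm:
  steps:
    - [0,0,9,0,0,0,0]
    - [0,0,0,-17.3,-48.8,0,0]
    - [0,0,0,-17.3,-48.8,0,0]
    - [0,0,0,-17.3,-48.8,0,0]
    - [0,0,0,-17.3,-48.8,0,0]
    - [0,0,0,-17.3,-48.8,0,0]
    - [0,0,0,-17.3,-48.8,0,0]
    - [0,0,0,-17.3,-48.8,0,0]
  force: 25

```text
time_s: 4.2
ee_pos: [522.0, -42.2, 281.8]
ee_rot: [180.0, -0.2, 178.7]
force: [-0.4, 0.5, -0.8]
gripper_width: 56.1
gripper_force: 25.0
```

```bash
python3 - <<'E'
from h import *
to(524,-40,145,178.7)
s=snap('scene','scene2');c=s['image'][150:270,240:400]
cv2.imwrite('pics/m3.png',cv2.resize(c,None,fx=5,fy=5,interpolation=cv2.INTER_CUBIC))
E
```

```text
t 4.2 pos [522.  -42.2 281.8] rot [180.   -0.2 178.7] w 56.1 F [-0.4  0.5 -0.8] q6 -95.0
rz -0.0 tool shift -1.9 2.2 136.8
```

View pics/m3.png

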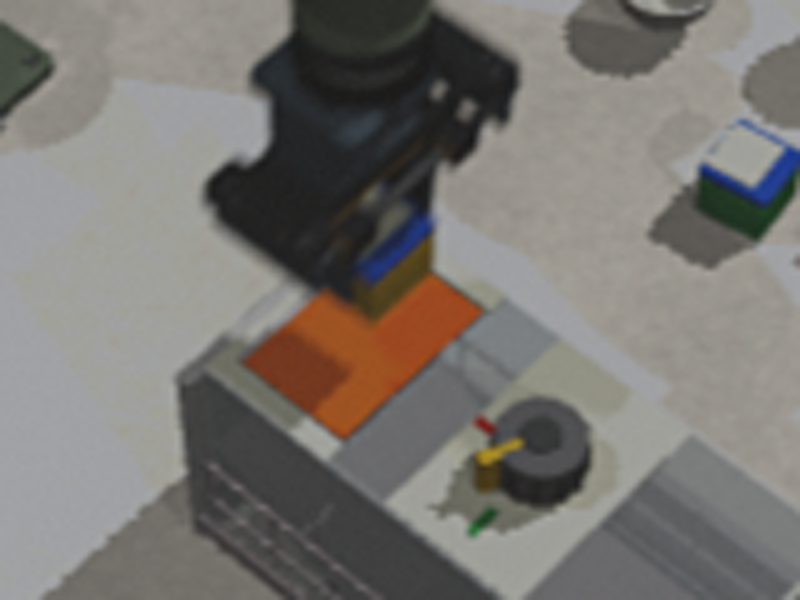

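Yellow tub is held (crop (395,260)) above the orange flap (365,340). Press down.

Emit:
step_arm:
  steps:
    - [0,0,0,-2,2,30,0]
    - [0,0,0,0,0,25,0]
    - [0,0,0,0,0,13,0]
    - [0,0,0,0,0,13,0]
    - [0,0,0,0,0,13,0]
    - [0,0,0,0,0,13,0]
    - [0,0,0,0,0,13,0]
    - [0,0,0,0,0,12,0]
  force: 30

```text
time_s: 5.25
ee_pos: [524.6, -38.6, 150.9]
ee_rot: [180.0, -0.0, 178.7]
force: [2.4, -0.7, -0.2]
gripper_width: 55.8
gripper_force: 30.0
```

Emit:
step_arm:
  steps:
    - [0,0,0,0,0,0,0.8]
    - [0,0,0,0,0,0,0.8]
    - [0,0,0,0,0,0,0.8]
    - [0,0,0,0,0,0,0.8]
    - [0,0,0,0,0,-25,0.8]
    - [0,0,0,0,0,-40,0.8]
    - [0,0,0,0,0,-50,0.8]
    - [0,0,0,0,0,-25,0.8]

```text
time_s: 6.25
ee_pos: [524.1, -38.1, 294.3]
ee_rot: [179.9, 0.0, 178.7]
force: [0.3, -0.3, -0.3]
gripper_width: 73.0
gripper_force: 0.0
```

```bash
python3 - <<'E'
from h import *
to(555.4,327,14,185)
s=snap('scene','scene3');d=snap('top','top3')
M=np.zeros((480,800,3),np.uint8)
M[:,:400]=cv2.resize(s['image'][160:280,270:370],None,fx=4,fy=4); 
M[:,400:]=cv2.resize(d['image'][215:315,170:253],(400,480))
cv2.imwrite('pics/m4.png',M)
E
```

```text
t 6.25 pos [524.1 -38.1 294.3] rot [179.9   0.  178.7] w 73.0 F [ 0.3 -0.3 -0.3] q6 -94.0
rz -6.3 tool shift -63.0 360.9 280.3
```

View pics/m4.png

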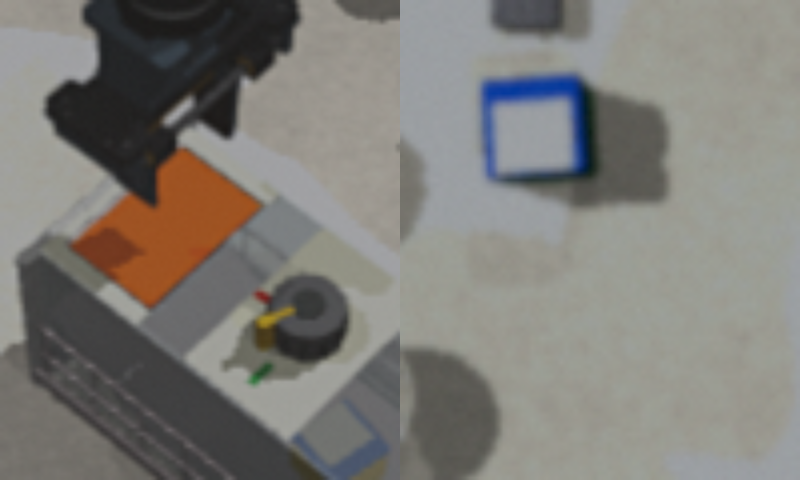

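Flap is shut, the yellow tub is visible through the roof at the bottom (340,440), green hasn't moved. Green next.

Emit:
step_arm:
  steps:
    - [0,0,-6.3,0,0,0,1]
    - [0,0,0,-9,52,0,1]
    - [0,0,0,-9,52,0,1]
    - [0,0,0,-9,52,15,1]
    - [0,0,0,-9,52,25,1]
    - [0,0,0,-9,52,25,1]
    - [0,0,0,-9,51,30,1]
    - [0,0,0,-9,50,30,1]

```text
time_s: 7.35
ee_pos: [554.2, 327.5, 163.8]
ee_rot: [-179.9, -0.3, -175.0]
force: [0.7, 0.5, 0.2]
gripper_width: 91.4
gripper_force: 0.0
```

```bash
python3 - <<'E'
from h import *
to(555.4,327,14,185)
E
```

```text
t 7.35 pos [554.2 327.5 163.8] rot [-179.9   -0.3 -175. ] w 91.4 F [0.7 0.5 0.2] q6 -65.0
rz 0.0 tool shift -1.1 -0.6 149.8
```

Emit:
step_arm:
  steps:
    - [0,0,0,0,0,40,1]
    - [0,0,0,0,0,40,1]
    - [0,0,0,0,0,35,1]
    - [0,0,0,0,0,25,1]
    - [0,0,0,0,0,12,1]
    - [0,0,0,0,0,0,1]
    - [0,0,0,0,0,0,0]
    - [0,0,0,0,0,0,0]

```text
time_s: 8.35
ee_pos: [556.8, 326.8, 16.2]
ee_rot: [179.9, 0.1, -175.0]
force: [0.2, -0.8, -0.5]
gripper_width: 73.7
gripper_force: 0.0
```

Emit:
step_arm:
  steps:
    - [0,0,0,0,0,0,0]
    - [0,0,0,0,0,0,0]
    - [0,0,0,0,0,-30,0]
    - [0,0,0,0,0,-50,0]
    - [0,0,0,0,0,-55,0]
    - [0,0,0,0,0,-55,0]
    - [0,0,0,0,0,-55,0]
    - [0,0,0,0,0,-25,0]

```text
time_s: 9.35
ee_pos: [556.9, 326.8, 289.0]
ee_rot: [179.9, 0.3, -175.0]
force: [-0.1, -0.1, -0.8]
gripper_width: 55.7
gripper_force: 30.0
```

```bash
python3 - <<'E'
from h import *
to(524,-40,150,178.7)
E
```

```text
t 9.35 pos [556.9 326.8 289. ] rot [ 179.9    0.3 -175. ] w 55.7 F [-0.1 -0.1 -0.8] q6 -66.0
rz 6.3 tool shift 24.5 -367.5 139.0
```

Emit:
step_arm:
  steps:
    - [0,0,6.3,0,0,0,0]
    - [0,0,0,3.5,-52.5,0,0]
    - [0,0,0,3.5,-52.5,0,0]
    - [0,0,0,3.5,-52.5,0,0]
    - [0,0,0,3.5,-52.5,0,0]
    - [0,0,0,3.5,-52.5,0,0]
    - [0,0,0,3.5,-52.5,0,0]
    - [0,0,0,3.5,-52.5,0,0]

```text
time_s: 10.35
ee_pos: [522.6, -42.0, 284.8]
ee_rot: [180.0, -0.0, 178.7]
force: [0.9, -0.5, -2.1]
gripper_width: 55.7
gripper_force: 30.0
```

```bash
python3 - <<'E'
from h import *
to(524,-40,150,178.7)
E
```

```text
t 10.35 pos [522.6 -42.  284.8] rot [180.   -0.  178.7] w 55.7 F [ 0.9 -0.5 -2.1] q6 -95.0
rz -0.0 tool shift -1.4 2.0 134.8
```

Emit:
step_arm:
  steps:
    - [0,0,0,-1,1,30,0]
    - [0,0,0,0,0,28,0]
    - [0,0,0,0,0,13,0]
    - [0,0,0,0,0,13,0]
    - [0,0,0,0,0,13,0]
    - [0,0,0,0,0,13,0]
    - [0,0,0,0,0,13,0]
    - [0,0,0,0,0,12,0]

```text
time_s: 11.35
ee_pos: [524.2, -39.4, 148.9]
ee_rot: [180.0, -0.0, 178.7]
force: [2.0, -0.5, 1.6]
gripper_width: 55.9
gripper_force: 30.0
```

Emit:
step_arm:
  steps:
    - [0,0,0,0,0,0,0]
    - [0,0,0,0,0,0,0.8]
    - [0,0,0,0,0,0,0.8]
    - [0,0,0,0,0,0,0.8]
    - [0,0,0,0,0,0,0.8]
    - [0,0,0,0,0,-40,0.8]
    - [0,0,0,0,0,-50,0.8]
    - [0,0,0,0,0,-55,0.8]

```text
time_s: 12.35
ee_pos: [522.5, -38.7, 295.4]
ee_rot: [179.9, -0.3, 178.7]
force: [1.1, -0.0, -0.9]
gripper_width: 72.8
gripper_force: 0.0
```

```bash
python3 - <<'E'
from h import *
to(408.5,-307.8,14,10.5)
s=snap('scene','scene4');d=snap('top','top4')
M=np.zeros((480,800,3),np.uint8)
M[:,:400]=cv2.resize(s['image'][170:290,290:390],None,fx=4,fy=4); 
M[:,400:]=cv2.resize(d['image'][210:318,400:490],(400,480))
cv2.imwrite('pics/m5.png',M)
E
```

```text
t 12.35 pos [522.5 -38.7 295.4] rot [179.9  -0.3 178.7] w 72.8 F [ 1.1 -0.  -0.9] q6 -94.0
rz 168.2 tool shift -161.1 243.8 281.4
```

View pics/m5.png

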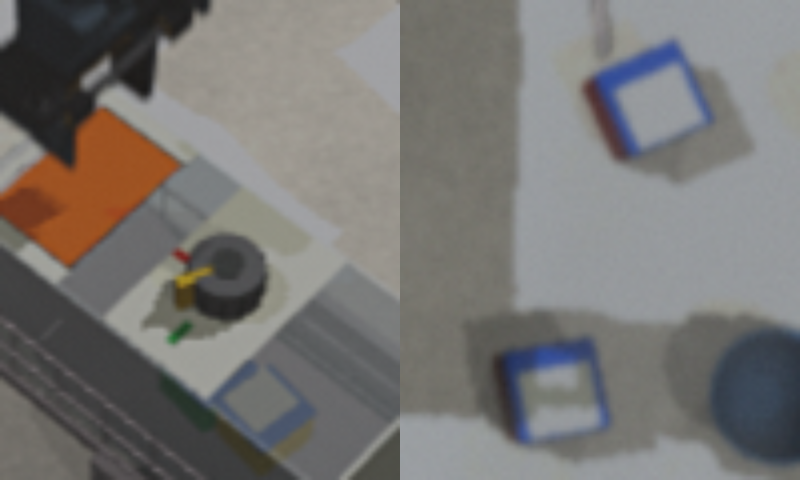

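Flap shut, green and yellow both inside; right-hand tubs unmoved at (434,298) and (457,232). Turn the wrist for the right side.

Emit:
step_arm:
  steps:
    - [0,0,10.5,0,0,0,1]
    - [0,0,10.5,0,0,0,1]
    - [0,0,10.5,0,0,0,1]
    - [0,0,10.5,0,0,0,1]
    - [0,0,10.5,0,0,0,1]
    - [0,0,10.5,0,0,0,1]
    - [0,0,10.5,0,0,0,1]
    - [0,0,10.5,0,0,0,1]

```text
time_s: 13.45
ee_pos: [522.8, -38.8, 293.5]
ee_rot: [-179.8, -0.1, 94.3]
force: [-0.4, 0.5, -0.2]
gripper_width: 91.1
gripper_force: 0.0
```

Emit:
step_arm:
  steps:
    - [0,0,10.5,0,0,0,1]
    - [0,0,10.5,0,0,0,1]
    - [0,0,10.5,0,0,0,1]
    - [0,0,10.5,0,0,0,1]
    - [0,0,10.5,0,0,0,1]
    - [0,0,10.5,0,0,0,1]
    - [0,0,10.5,0,0,0,1]
    - [0,0,10.5,0,0,0,1]

```text
time_s: 14.45
ee_pos: [522.8, -38.8, 293.6]
ee_rot: [-179.9, 0.2, 10.3]
force: [0.8, -0.0, 0.1]
gripper_width: 91.4
gripper_force: 0.0
```

```bash
python3 - <<'E'
from h import *
to(408.5,-307.8,14,10.5)
E
```

```text
t 14.45 pos [522.8 -38.8 293.6] rot [-179.9    0.2   10.3] w 91.4 F [ 0.8 -0.   0.1] q6 74.0
rz -0.2 tool shift -161.4 243.7 279.6
```

Emit:
step_arm:
  steps:
    - [0,0,0,-23,35,0,1]
    - [0,0,0,-23,35,0,1]
    - [0,0,0,-23,35,0,1]
    - [0,0,0,-23,35,20,1]
    - [0,0,0,-23,35,35,1]
    - [0,0,0,-23,35,40,1]
    - [0,0,0,-23,34,40,1]
    - [0,0,0,0,0,0,1]

```text
time_s: 15.45
ee_pos: [407.5, -308.2, 155.8]
ee_rot: [-179.5, 0.4, 10.5]
force: [0.8, -0.1, 1.2]
gripper_width: 91.3
gripper_force: 0.0
```

```bash
python3 - <<'E'
from h import *
to(408.5,-307.8,14,10.5)
E
```

```text
t 15.45 pos [ 407.5 -308.2  155.8] rot [-179.5    0.4   10.5] w 91.3 F [ 0.8 -0.1  1.2] q6 41.0
rz -0.0 tool shift 1.1 -0.2 141.8
```

Emit:
step_arm:
  steps:
    - [0,0,0,1,0,40,1]
    - [0,0,0,0,0,40,1]
    - [0,0,0,0,0,35,1]
    - [0,0,0,0,0,20,1]
    - [0,0,0,0,0,8,1]
    - [0,0,0,0,0,0,1]
    - [0,0,0,0,0,0,0]
    - [0,0,0,0,0,0,0]

```text
time_s: 16.45
ee_pos: [412.8, -309.1, 17.8]
ee_rot: [179.9, -0.1, 10.7]
force: [0.5, -0.7, 0.6]
gripper_width: 74.1
gripper_force: 0.0
```

Emit:
step_arm:
  steps:
    - [0,0,0,0,0,0,0]
    - [0,0,0,0,0,0,0]
    - [0,0,0,0,0,-30,0]
    - [0,0,0,0,0,-50,0]
    - [0,0,0,0,0,-55,0]
    - [0,0,0,0,0,-55,0]
    - [0,0,0,0,0,-55,0]
    - [0,0,0,0,0,-25,0]

```text
time_s: 17.45
ee_pos: [412.9, -309.4, 290.4]
ee_rot: [179.8, -0.2, 10.7]
force: [1.1, -0.6, -0.1]
gripper_width: 55.7
gripper_force: 30.0
```

```bash
python3 - <<'E'
from h import *
to(524,-40,150,-1.3)
E
```

```text
t 17.45 pos [ 412.9 -309.4  290.4] rot [179.8  -0.2  10.7] w 55.7 F [ 1.1 -0.6 -0.1] q6 41.0
rz 12.0 tool shift 105.0 -271.8 140.4
```

Emit:
step_arm:
  steps:
    - [0,0,6,0,0,0,0]
    - [0,0,6,0,0,0,0]
    - [0,0,0,22,-55,0,0]
    - [0,0,0,22,-54,0,0]
    - [0,0,0,22,-54,0,0]
    - [0,0,0,22,-54,0,0]
    - [0,0,0,21,-54,0,0]
    - [0,0,0,0,0,0,0]

```text
time_s: 18.45
ee_pos: [528.2, -37.0, 286.3]
ee_rot: [-179.9, 0.1, -1.0]
force: [-0.5, -0.3, -1.1]
gripper_width: 56.1
gripper_force: 30.0
```

```bash
python3 - <<'E'
from h import *
to(527,-40,150,-1.3)
E
```

```text
t 18.45 pos [528.2 -37.  286.3] rot [-1.799e+02  1.000e-01 -1.000e+00] w 56.1 F [-0.5 -0.3 -1.1] q6 86.0
rz 0.3 tool shift -1.1 3.0 136.3
```

Emit:
step_arm:
  steps:
    - [0,0,0,-1,3,30,0]
    - [0,0,0,0,0,28,0]
    - [0,0,0,0,0,13,0]
    - [0,0,0,0,0,13,0]
    - [0,0,0,0,0,13,0]
    - [0,0,0,0,0,13,0]
    - [0,0,0,0,0,13,0]
    - [0,0,0,0,0,12,0]

```text
time_s: 19.45
ee_pos: [526.3, -43.4, 150.8]
ee_rot: [-180.0, 0.0, -1.3]
force: [3.3, 0.6, 1.1]
gripper_width: 56.0
gripper_force: 30.0
```

Emit:
step_arm:
  steps:
    - [0,0,0,0,0,0,0]
    - [0,0,0,0,0,0,0.8]
    - [0,0,0,0,0,0,0.8]
    - [0,0,0,0,0,0,0.8]
    - [0,0,0,0,0,0,0.8]
    - [0,0,0,0,0,-40,0.8]
    - [0,0,0,0,0,-50,0.8]
    - [0,0,0,0,0,-55,0.8]

```text
time_s: 20.45
ee_pos: [524.7, -42.7, 297.4]
ee_rot: [-179.9, 0.3, -1.3]
force: [0.7, 0.1, -0.6]
gripper_width: 73.0
gripper_force: 0.0
```

```bash
python3 - <<'E'
from h import *
to(586,-369,14,25)
s=snap('scene','scene5');d=snap('top','top5')
M=np.zeros((480,800,3),np.uint8)
M[:,:400]=cv2.resize(s['image'][170:290,290:390],None,fx=4,fy=4); 
M[:,400:]=cv2.resize(d['image'][205:265,430:480],(400,480),interpolation=cv2.INTER_CUBIC)
cv2.imwrite('pics/m6.png',M)
E
```

```text
t 20.45 pos [524.7 -42.7 297.4] rot [-179.9    0.3   -1.3] w 73.0 F [ 0.7  0.1 -0.6] q6 85.0
rz -26.3 tool shift -82.3 321.6 283.4
```

View pics/m6.png

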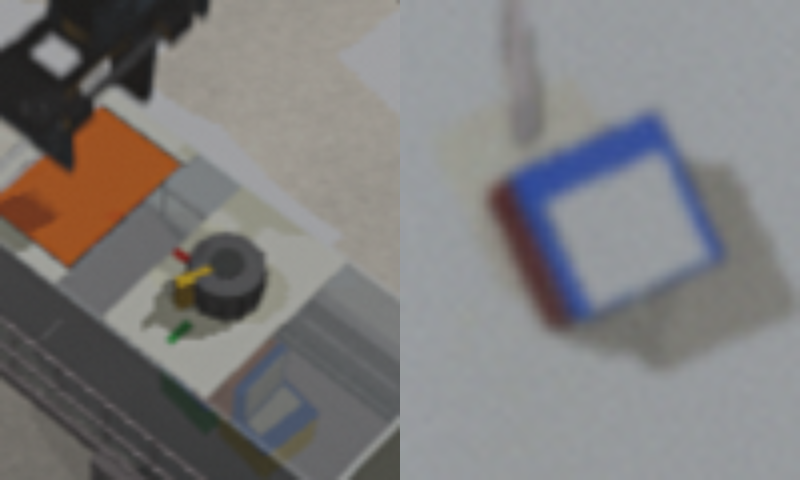

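```bash
python3 - <<'E'
from h import *
d=load('top5')
W=np.array([px(d,(x-400+.5)/8-.5+430,(y+.5)/8-.5+205,50)[:2] for x,y in [(512,185),(657,112),(723,255),(575,322)]])
e=np.roll(W,-1,0)-W
print(W.mean(0),np.hypot(*e.T),np.degrees(np.arctan2(e[:,1],e[:,0])))
to(*W.mean(0),14,25.5)
E
```

```text
[ 585.4   -370.175] [55.54538685 52.97112421 55.4        50.59496022] [ -63.01976928 -156.29010723  114.52954746   23.77851761]
t 20.55 pos [528.1 -43.1 302.9] rot [-180.    -0.6   -1.3] w 72.9 F [0.1 0.4 1.1] q6 85.0
rz -26.8 tool shift -89.1 319.9 288.9
```

Emit:
step_arm:
  steps:
    - [0,0,-9,0,0,0,1]
    - [0,0,-9,0,0,0,1]
    - [0,0,-8.5,0,0,0,1]
    - [0,0,0,-14.5,53,0,1]
    - [0,0,0,-14.5,53,0,1]
    - [0,0,0,-14.5,53,0,1]
    - [0,0,0,-14.5,53,0,1]
    - [0,0,0,-14.5,53,0,1]

```text
time_s: 21.55
ee_pos: [572.7, -314.7, 295.5]
ee_rot: [-179.8, 0.1, 25.2]
force: [0.7, 0.6, 0.7]
gripper_width: 91.2
gripper_force: 0.0
```

Emit:
step_arm:
  steps:
    - [0,0,0,-14.5,53,20,1]
    - [0,0,0,0,0,40,1]
    - [0,0,0,0,0,40,1]
    - [0,0,0,0,0,30,1]
    - [0,0,0,0,0,10,1]
    - [0,0,0,0,0,0,1]
    - [0,0,0,0,0,0,1]
    - [0,0,0,0,0,0,1]

```text
time_s: 22.55
ee_pos: [583.5, -368.4, 158.4]
ee_rot: [179.9, -0.1, 25.2]
force: [-0.1, 0.8, -0.8]
gripper_width: 91.0
gripper_force: 0.0
```

```bash
python3 - <<'E'
from h import *
to(585.4,-369.7,14,25.5)
E
```

```text
t 22.55 pos [ 583.5 -368.4  158.4] rot [ 1.799e+02 -1.000e-01  2.520e+01] w 91.0 F [-0.1  0.8 -0.8] q6 32.0
rz -0.3 tool shift 1.2 1.9 144.4
```

Emit:
step_arm:
  steps:
    - [0,0,0,0,1,40,1]
    - [0,0,0,0,0,40,1]
    - [0,0,0,0,0,35,1]
    - [0,0,0,0,0,20,1]
    - [0,0,0,0,0,8,1]
    - [0,0,0,0,0,0,1]
    - [0,0,0,0,0,0,0]
    - [0,0,0,0,0,0,0]

```text
time_s: 23.55
ee_pos: [584.0, -369.5, 15.1]
ee_rot: [179.9, -0.1, 25.2]
force: [-1.1, -0.2, 0.7]
gripper_width: 74.0
gripper_force: 0.0
```

Emit:
step_arm:
  steps:
    - [0,0,0,0,0,0,0]
    - [0,0,0,0,0,0,0]
    - [0,0,0,0,0,-30,0]
    - [0,0,0,0,0,-50,0]
    - [0,0,0,0,0,-55,0]
    - [0,0,0,0,0,-55,0]
    - [0,0,0,0,0,-55,0]
    - [0,0,0,0,0,-30,0]

```text
time_s: 24.55
ee_pos: [583.7, -369.3, 292.6]
ee_rot: [179.8, -0.1, 25.2]
force: [0.4, 0.0, -1.6]
gripper_width: 56.0
gripper_force: 30.0
```

```bash
python3 - <<'E'
from h import *
to(524,-40,150,-1.3)
E
```

```text
t 24.55 pos [ 583.7 -369.3  292.6] rot [ 1.798e+02 -1.000e-01  2.520e+01] w 56.0 F [ 0.4  0.  -1.6] q6 32.0
rz 26.5 tool shift -67.2 -327.9 142.6
```

Emit:
step_arm:
  steps:
    - [0,0,9,0,0,0,0]
    - [0,0,9,0,0,0,0]
    - [0,0,8.5,0,0,0,0]
    - [0,0,0,-11,-55,0,0]
    - [0,0,0,-11,-55,0,0]
    - [0,0,0,-11,-55,0,0]
    - [0,0,0,-11,-55,0,0]
    - [0,0,0,-11,-55,0,0]

```text
time_s: 25.55
ee_pos: [533.8, -91.1, 288.7]
ee_rot: [-180.0, 0.0, -1.3]
force: [1.2, 0.3, -0.9]
gripper_width: 55.8
gripper_force: 30.0
```

Emit:
step_arm:
  steps:
    - [0,0,0,-11,-53,0,0]
    - [0,0,0,0,0,0,0]
    - [0,0,0,0,0,0,0]
    - [0,0,0,0,0,0,0]
    - [0,0,0,0,0,0,0]
    - [0,0,0,0,0,0,0]
    - [0,0,0,0,0,0,0]
    - [0,0,0,0,0,0,0]

```text
time_s: 26.55
ee_pos: [525.0, -39.8, 288.9]
ee_rot: [-180.0, 0.0, -1.3]
force: [0.5, -0.9, -1.8]
gripper_width: 55.6
gripper_force: 30.0
```

```bash
python3 - <<'E'
from h import *
to(524,-40,150,-1.3)
E
```

```text
t 26.55 pos [525.  -39.8 288.9] rot [-180.     0.    -1.3] w 55.6 F [ 0.5 -0.9 -1.8] q6 86.0
rz -0.0 tool shift -1.0 0.2 138.9
```

Emit:
step_arm:
  steps:
    - [0,0,0,0,0,32,0]
    - [0,0,0,0,0,30,0]
    - [0,0,0,0,0,13,0]
    - [0,0,0,0,0,13,0]
    - [0,0,0,0,0,13,0]
    - [0,0,0,0,0,13,0]
    - [0,0,0,0,0,13,0]
    - [0,0,0,0,0,12,0]

```text
time_s: 27.55
ee_pos: [525.0, -39.7, 149.0]
ee_rot: [180.0, -0.0, -1.3]
force: [2.3, -0.4, -0.0]
gripper_width: 55.5
gripper_force: 30.0
```

Emit:
step_arm:
  steps:
    - [0,0,0,0,0,0,0]
    - [0,0,0,0,0,0,0.8]
    - [0,0,0,0,0,0,0.8]
    - [0,0,0,0,0,0,0.8]
    - [0,0,0,0,0,0,0.8]
    - [0,0,0,0,0,-40,0.8]
    - [0,0,0,0,0,-50,0.8]
    - [0,0,0,0,0,-62,0.8]

```text
time_s: 28.55
ee_pos: [523.0, -39.0, 301.9]
ee_rot: [-179.9, 0.3, -1.3]
force: [1.3, 0.0, 0.7]
gripper_width: 72.5
gripper_force: 0.0
```

Emit:
step_arm:
  steps:
    - [0,0,0,0,50,0,1]
    - [0,0,0,0,50,0,1]
    - [0,0,0,0,50,0,1]
    - [0,0,0,0,50,0,1]
    - [0,0,0,0,50,0,1]
    - [0,0,0,0,50,0,1]
    - [0,0,0,0,0,0,1]
    - [0,0,0,0,0,0,1]

```text
time_s: 29.55
ee_pos: [517.5, -338.4, 301.2]
ee_rot: [-179.8, 0.1, -1.3]
force: [-0.5, 0.6, 0.2]
gripper_width: 90.9
gripper_force: 0.0
```

```bash
python3 - <<'E'
from h import *
to(658.3,-43,215,-1.3)
s=snap('scene','scene6');d=snap('top','top6')
M=np.zeros((480,800,3),np.uint8)
M[:,:400]=cv2.resize(s['image'][190:310,280:380],None,fx=4,fy=4,interpolation=cv2.INTER_CUBIC); 
M[:,400:]=cv2.resize(d['image'][165:261,300:380],(400,480),interpolation=cv2.INTER_CUBIC)
cv2.imwrite('pics/m7.png',M)
E
```

```text
t 29.55 pos [ 517.5 -338.4  301.2] rot [-1.798e+02  1.000e-01 -1.300e+00] w 90.9 F [-0.5  0.6  0.2] q6 57.0
rz -0.0 tool shift 134.0 -298.5 86.2
```

View pics/m7.png

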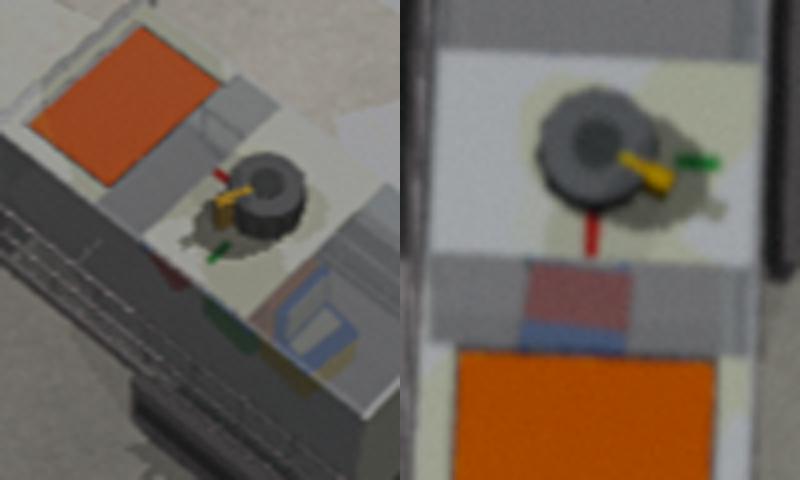

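Four are in and the flap is flush; the last tub shows tipped on the chute behind the flap (right crop (577,305)). I'll check more closely before locking.

```bash
python3 - <<'E'
from h import *
s=load('scene6');d=load('top6')
M=np.zeros((560,800,3),np.uint8)
a=cv2.resize(s['image'][195:315,290:420],None,fx=4,fy=4,interpolation=cv2.INTER_CUBIC)[:480,:480]
M[:480,:480]=a
b=cv2.resize(d['image'][125:285,298:383],None,fx=3.5,fy=3.5,interpolation=cv2.INTER_CUBIC)
M[:560,490:490+b.shape[1]]=b[:560]
M=cv2.convertScaleAbs(M,alpha=1.4)
cv2.imwrite('pics/m8.png',M)
E
```

```text
(no output)
```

View pics/m8.png

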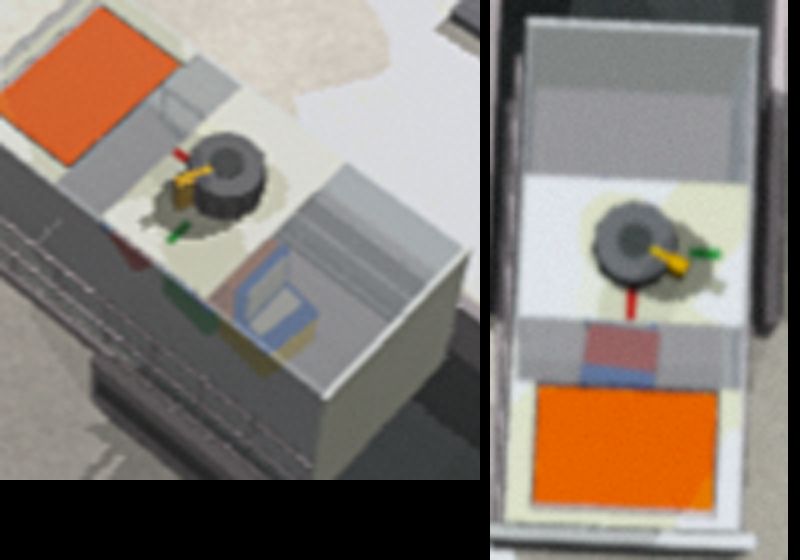

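The fourth tub looks as if it stands on the chute against the others, possibly still partly under the mouth. I'll nudge it rearward with closed fingers through the flap.

Emit:
step_arm:
  steps:
    - [0,0,0,0,-50,0,0]
    - [0,0,0,0,-50,0,0]
    - [0,0,0,0,-50,0,0]
    - [0,0,0,0,-50,0,0]
    - [0,0,0,0,-50,0,0]
    - [0,0,0,0,-48,0,0]
    - [0,0,0,0,0,20,0]
    - [0,0,0,0,0,40,0]

```text
time_s: 30.65
ee_pos: [525.5, -39.5, 243.3]
ee_rot: [180.0, -0.3, -1.1]
force: [0.3, -0.0, -0.8]
gripper_width: 13.9
gripper_force: 0.0
```

Emit:
step_arm:
  steps:
    - [0,0,0,0,0,30,0]
    - [0,0,0,0,0,10,0]
    - [0,0,0,0,0,10,0]
    - [0,0,0,0,0,8,0]
    - [0,0,0,0,0,8,0]
    - [0,0,0,0,0,8,0]
    - [0,0,0,0,0,0,0]
    - [0,0,0,0,0,0,0]

```text
time_s: 31.65
ee_pos: [525.8, -41.8, 168.1]
ee_rot: [180.0, -0.1, -1.3]
force: [2.3, -0.3, 1.4]
gripper_width: 0.5
gripper_force: 1.5
```

Emit:
step_arm:
  steps:
    - [0,0,0,0,0,7,0]
    - [0,0,0,0,0,7,0]
    - [0,0,0,0,0,7,0]
    - [0,0,0,0,0,7,0]
    - [0,0,0,0,0,0,0]
    - [0,0,0,4,0,0,0]
    - [0,0,0,4,0,0,0]
    - [0,0,0,0,0,0,0]

```text
time_s: 32.65
ee_pos: [533.4, -41.9, 140.1]
ee_rot: [-180.0, -0.0, -1.3]
force: [0.9, -0.6, 1.6]
gripper_width: 0.1
gripper_force: 1.1
```

Emit:
step_arm:
  steps:
    - [0,0,0,3,0,0,0]
    - [0,0,0,3,0,0,0]
    - [0,0,0,0,0,0,0]
    - [0,0,0,0,0,0,0]
    - [0,0,0,0,0,0,0]
    - [0,0,0,0,0,0,0]
    - [0,0,0,0,0,0,0]
    - [0,0,0,0,0,0,0]

```text
time_s: 33.65
ee_pos: [539.0, -42.0, 139.9]
ee_rot: [-180.0, -0.0, -1.3]
force: [1.5, -1.4, 1.1]
gripper_width: 0.2
gripper_force: 1.0
```

No contact besides the flap: nothing of the tub is in the mouth down to 65 mm below the roof. Back out and go over the ring.

Emit:
step_arm:
  steps:
    - [0,0,0,-8,0,0,0]
    - [0,0,0,-5,0,-20,0]
    - [0,0,0,0,0,-40,0]
    - [0,0,0,0,0,-50,0]
    - [0,0,0,0,0,-50,0]
    - [0,0,0,0,50,0,1]
    - [0,0,0,0,50,0,1]
    - [0,0,0,0,50,0,1]

```text
time_s: 34.65
ee_pos: [520.7, -192.4, 299.4]
ee_rot: [-179.9, 0.2, -1.3]
force: [1.2, 0.3, 0.3]
gripper_width: 27.6
gripper_force: 0.0
```

Emit:
step_arm:
  steps:
    - [0,0,0,0,50,0,1]
    - [0,0,0,0,50,0,1]
    - [0,0,0,0,50,0,1]
    - [0,0,0,0,0,0,1]
    - [0,0,0,0,0,0,1]
    - [0,0,0,0,0,0,1]
    - [0,0,0,0,0,0,1]
    - [0,0,0,0,0,0,1]

```text
time_s: 35.65
ee_pos: [519.1, -340.9, 300.2]
ee_rot: [180.0, -0.0, -1.3]
force: [-0.4, -0.2, -0.1]
gripper_width: 91.7
gripper_force: 0.0
```

```bash
python3 - <<'E'
from h import *
to(658.5,-43,215,62)
s=snap('scene','scene7');d=snap('top','top7')
M=np.zeros((600,800,3),np.uint8)
M[:480,:400]=cv2.resize(s['image'][190:310,280:380],None,fx=4,fy=4,interpolation=cv2.INTER_CUBIC); 
M[:,400:]=cv2.resize(d['image'][170:245,315:365],(400,600),interpolation=cv2.INTER_CUBIC)
cv2.imwrite('pics/m9.png',cv2.convertScaleAbs(M,alpha=1.4))
E
```

```text
t 35.65 pos [ 519.1 -340.9  300.2] rot [180.   -0.   -1.3] w 91.7 F [-0.4 -0.2 -0.1] q6 57.0
rz -63.3 tool shift 328.4 -16.8 85.2
```

View pics/m9.png

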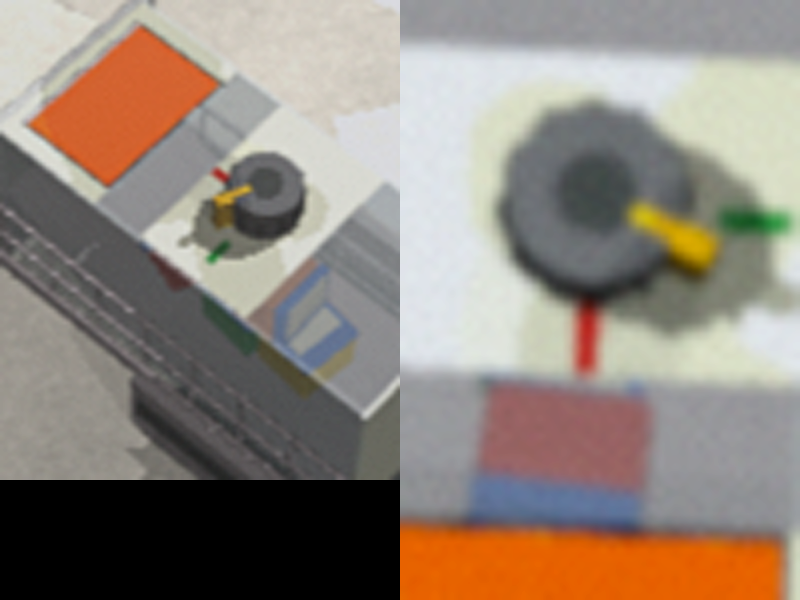

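Flap shut; the fourth tub lies on its side at the chute foot, clear of the mouth. Now measure the ring: axis crop (595,188), pointer tip (715,252), red mark (588,300)–(586,373).

```bash
python3 - <<'E'
from h import *
d=load('top7')
c=lambda x,y,z:px(d,315+(x-400+.5)/8-.5,170+(y+.5)/8-.5,z)
o=c(596,188,240);print('axis',o,[c(x,y,240) for x,y in [(632,212),(712,248)]],'hub base red',[c(588,302,205),c(586,373,205)],'green',[c(724,220,205),c(790,223,205)])
p=c(632,212,240);q=c(712,248,240)
print('ptr world ang',np.degrees(np.arctan2(*(q-p)[1::-1])),np.degrees(np.arctan2(*(q-o)[1::-1])))
s=load('scene7');print('axis scene px',proj(s,o))
to(658.3,-44,212,62)
E
```

```text
axis [652.  -44.4 240. ] [array([644.9, -55.1, 240. ]), array([634.2, -79. , 240. ])] hub base red [array([623.6, -43.6, 205. ]), array([601.8, -43. , 205. ])] green [array([649.3, -85. , 205. ]), array([ 648.5, -105.2,  205. ])]
ptr world ang -114.11800253475424 -117.22359435464153
axis scene px [346.4 233.8]
t 35.75 pos [ 519.1 -341.2  300.1] rot [-180.    -0.    -1.3] w 91.1 F [ 1.2 -0.1 -0.3] q6 57.0
rz -63.3 tool shift 327.7 -16.6 88.1
```

```bash
python3 - <<'E'
from h import *
for f in ('top5','top6','top7'):
    a=load('top0')['image'];b=load(f)['image']
    for n,(x,y,w,h) in {'red mark/ring':(322,180,40,36),'mouth':(300,225,75,55)}.items():
        r=cv2.matchTemplate(b[y-12:y+h+12,x-12:x+w+12],a[y:y+h,x:x+w],cv2.TM_CCOEFF_NORMED);print(f,n,np.array(cv2.minMaxLoc(r)[3])-12,r.max())
im=load('top7')['image']
m=(im[...,2]>120)&(im[...,0]<60); ys,xs=np.where(m[200:300,290:390]); print('orange bbox',xs.min()+290,xs.max()+290,ys.min()+200,ys.max()+200)
im=load('top0')['image']
m=(im[...,2]>120)&(im[...,0]<60); ys,xs=np.where(m[200:300,290:390]); print('orange bbox',xs.min()+290,xs.max()+290,ys.min()+200,ys.max()+200)
E
```

```text
top5 red mark/ring [0 3] 0.5581367
top5 mouth [10  3] 0.50628257
top6 red mark/ring [0 3] 0.96737134
top6 mouth [0 3] 0.9756848
top7 red mark/ring [0 3] 0.9704401
top7 mouth [0 3] 0.9806429
orange bbox 310 362 200 270
orange bbox 311 362 206 267
```

```bash
python3 - <<'E'
from h import *
a=load('top0')['image']
for f in ('top3','top4','top7'):
    b=load(f)['image']
    for n,(x,y,w,h) in {'board':(535,205,75,105),'outer frame':(292,64,98,40),'ring':(322,180,40,36),'mug':(105,225,45,40)}.items():
        r=cv2.matchTemplate(b[y-12:y+h+12,x-12:x+w+12],a[y:y+h,x:x+w],cv2.TM_CCOEFF_NORMED);print(f,n,np.array(cv2.minMaxLoc(r)[3])-12,r.max().round(3))
E
```

```text
top3 board [0 0] 0.985
top3 outer frame [0 0] 0.999
top3 ring [0 2] 0.605
top3 mug [0 0] 0.999
top4 board [0 0] 0.986
top4 outer frame [0 0] 0.999
top4 ring [0 3] 0.604
top4 mug [0 0] 0.999
top7 board [0 0] 0.691
top7 outer frame [0 0] 0.999
top7 ring [0 3] 0.97
top7 mug [0 0] 0.999
```

The basket crept about 6.5 mm out from the flap's reaction, so the new axis is (652.5, -44). Go to the ring.

Emit:
step_arm:
  steps:
    - [0,0,-9.3,0,0,0,1]
    - [0,0,-9.3,0,0,0,1]
    - [0,0,-9.3,0,0,0,1]
    - [0,0,-9.3,0,0,0,1]
    - [0,0,-9.3,0,0,0,1]
    - [0,0,-9.3,0,0,0,1]
    - [0,0,-9.3,0,0,0,1]
    - [0,0,0,0,0,0,1]

```text
time_s: 36.75
ee_pos: [519.0, -341.5, 299.9]
ee_rot: [-180.0, -0.0, 63.7]
force: [1.1, 0.1, 1.1]
gripper_width: 91.3
gripper_force: 0.0
```

Emit:
step_arm:
  steps:
    - [0,0,0,54,-2,0,1]
    - [0,0,0,54,-2,0,1]
    - [0,0,0,54,-2,0,1]
    - [0,0,0,54,-2,0,1]
    - [0,0,0,54,-1,0,1]
    - [0,0,0,54,-1,0,1]
    - [0,0,0,0,0,0,1]
    - [0,0,0,0,0,0,1]

```text
time_s: 37.75
ee_pos: [653.0, -46.7, 299.8]
ee_rot: [-180.0, 0.0, 63.7]
force: [-0.9, -0.5, 0.0]
gripper_width: 91.2
gripper_force: 0.0
```

```bash
python3 - <<'E'
from h import *
to(652.5,-43.8,212,64)
E
```

```text
t 37.75 pos [653.  -46.7 299.8] rot [-180.     0.    63.7] w 91.2 F [-0.9 -0.5  0. ] q6 21.0
rz -0.3 tool shift 2.4 -1.7 87.8
```

Descend around the ring and grip gently.

Emit:
step_arm:
  steps:
    - [0,0,0,2.4,-1.7,25,1]
    - [0,0,0,0,0,25,1]
    - [0,0,0,0,0,20,1]
    - [0,0,0,0,0,12,1]
    - [0,0,0,0,0,6,1]
    - [0,0,0,0,0,0,0]
    - [0,0,0,0,0,0,0]
    - [0,0,0,0,0,0,0]
  force: 15

```text
time_s: 38.75
ee_pos: [653.0, -43.6, 212.7]
ee_rot: [179.9, -0.0, 63.8]
force: [0.8, 0.2, 0.2]
gripper_width: 64.0
gripper_force: 0.0
```

Emit:
step_arm:
  steps:
    - [0,0,0,0,0,0,0]
    - [0,0,0,0,0,0,0]
    - [0,0,5,0,0,0,0]
    - [0,0,5,0,0,0,0]
    - [0,0,5,0,0,0,0]
    - [0,0,5,0,0,0,0]
    - [0,0,0,0,0,0,0]
    - [0,0,0,0,0,0,0]

```text
time_s: 39.75
ee_pos: [653.6, -44.1, 212.4]
ee_rot: [179.9, -0.1, 43.8]
force: [3.9, -2.0, 1.0]
gripper_width: 55.4
gripper_force: 15.0
```

Emit:
step_arm:
  steps:
    - [0,0,6.5,0,0,0,0]
    - [0,0,6.5,0,0,0,0]
    - [0,0,6.5,0,0,0,0]
    - [0,0,6.5,0,0,0,0]
    - [0,0,6.5,0,0,0,0]
    - [0,0,6.5,0,0,0,0]
    - [0,0,6,0,0,0,0]
    - [0,0,0,0,0,0,0]

```text
time_s: 40.75
ee_pos: [653.4, -45.6, 212.4]
ee_rot: [179.8, -0.1, -1.2]
force: [3.2, -6.1, 1.6]
gripper_width: 55.5
gripper_force: 15.0
```

Emit:
step_arm:
  steps:
    - [0,0,0,0,0,0,0]
    - [0,0,0,0,0,0,1]
    - [0,0,0,0,0,0,1]
    - [0,0,0,0,0,0,1]
    - [0,0,0,0,0,0,1]
    - [0,0,0,0,0,-25,1]
    - [0,0,0,0,0,-50,1]
    - [0,0,0,0,0,-25,1]

```text
time_s: 41.75
ee_pos: [653.3, -43.5, 315.0]
ee_rot: [-180.0, -0.2, -1.2]
force: [0.4, -0.1, 0.0]
gripper_width: 90.7
gripper_force: 0.0
```

Emit:
step_arm:
  steps:
    - [0,0,0,0,50,0,0]
    - [0,0,0,0,50,0,0]
    - [0,0,0,0,50,0,0]
    - [0,0,0,0,50,0,0]
    - [0,0,0,0,50,0,0]
    - [0,0,0,0,0,0,0]
    - [0,0,0,0,0,0,0]
    - [0,0,0,0,0,0,0]

```text
time_s: 42.75
ee_pos: [647.6, -292.1, 312.2]
ee_rot: [-180.0, -0.0, -1.1]
force: [-0.3, -0.1, -1.0]
gripper_width: 14.0
gripper_force: 0.0
```

```bash
python3 - <<'E'
from h import *
to(430,-43,160,-1.3)
s=snap('scene','scene8');d=snap('top','top8')
M=np.zeros((600,800,3),np.uint8)
M[:480,:400]=cv2.resize(s['image'][210:270,310:360],None,fx=8,fy=8,interpolation=cv2.INTER_CUBIC); 
M[:,400:]=cv2.resize(d['image'][170:245,315:365],(400,600),interpolation=cv2.INTER_CUBIC)
cv2.imwrite('pics/m10.png',cv2.convertScaleAbs(M,alpha=1.4))
E
```

```text
t 42.75 pos [ 647.6 -292.1  312.2] rot [-180.    -0.    -1.1] w 14.0 F [-0.3 -0.1 -1. ] q6 66.0
rz 0.2 tool shift -223.2 -244.1 152.2
```

View pics/m10.png

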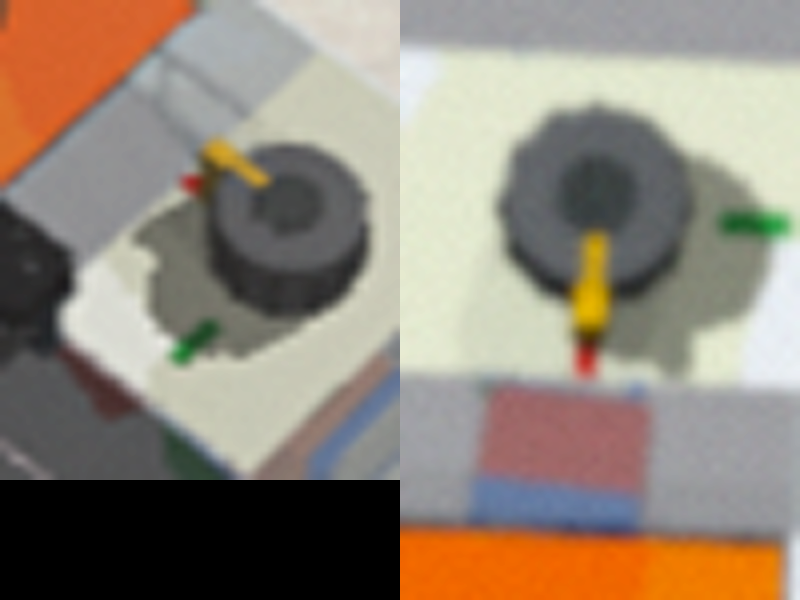

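```bash
python3 - <<'E'
from h import *
d=load('top8')
c=lambda x,y,z:px(d,315+(x-400+.5)/8-.5,170+(y+.5)/8-.5,z)
p,q=c(596,237,240),c(591,305,240)
print(p,q,np.degrees(np.arctan2(*(q-p)[1::-1])))
# colour-based: yellow pixels centroid line
im=cv2.resize(d['image'][170:245,315:365],(400,600),interpolation=cv2.INTER_CUBIC).astype(int)
m=(im[...,2]>110)&(im[...,1]>80)&(im[...,0]<60)
ys,xs=np.where(m);ok=(ys<310);print(len(xs))
W=np.array([c(x+400,y,240)[:2] for x,y in zip(xs[ok][::5],ys[ok][::5])]);C=W.mean(0);v=np.linalg.svd(W-C)[2][0]
print(C,np.degrees(np.arctan2(v[1],v[0])))
# basket yaw from orange flap edge
im=d['image'].astype(int);m=((im[...,2]>120)&(im[...,0]<60)&(im[...,1]<110)).astype(np.uint8);m[:,:290]=0;m[:,390:]=0;m[:225]=0;m[290:]=0
r=cv2.minAreaRect(cv2.findNonZero(m));print(r);B=np.array([px(d,*b,205)[:2] for b in cv2.boxPoints(r)]);e=np.roll(B,-1,0)-B;print(B.mean(0),np.degrees(np.arctan2(e[:,1],e[:,0])))
E
```

```text
[637.2 -44.4 240. ] [616.7 -43.  240. ] 176.09318361589658
9030
[624.96685083 -43.25497238] 173.64297137707194
((336.0623474121094, 253.00259399414062), (51.3304557800293, 33.13791275024414), 2.385944128036499)
[511.95 -39.  ] [ -1.92578263 -92.0273227  177.50425428  87.95955591]
```

Pointer stands over the red mark (within about 1°). Now push the basket home: go in front of the panel, fingers closed.

Emit:
step_arm:
  steps:
    - [0,0,0,-41,-42,0,0]
    - [0,0,0,-41,-42,0,0]
    - [0,0,0,-41,-42,0,0]
    - [0,0,0,-41,-42,0,0]
    - [0,0,0,-41,-42,0,0]
    - [0,0,0,-41,-42,0,0]
    - [0,0,0,0,0,0,0]
    - [0,0,0,0,0,0,0]
  force: 20

```text
time_s: 43.85
ee_pos: [407.2, -36.2, 312.5]
ee_rot: [180.0, -0.1, -1.1]
force: [1.4, -0.8, -0.6]
gripper_width: 0.1
gripper_force: 0.0
```

Emit:
step_arm:
  steps:
    - [0,0,0,0,0,30,0]
    - [0,0,0,0,0,40,0]
    - [0,0,0,0,0,40,0]
    - [0,0,0,0,0,30,0]
    - [0,0,0,0,0,12,0]
    - [0,0,0,0,0,0,0]
    - [0,0,0,0,0,0,0]
    - [0,0,0,0,0,0,0]

```text
time_s: 44.85
ee_pos: [407.7, -36.5, 161.0]
ee_rot: [180.0, -0.1, -1.2]
force: [-0.1, 0.3, -0.2]
gripper_width: 0.3
gripper_force: 0.0
```

```bash
python3 - <<'E'
from h import *
to(431,-37.5,160,-2)
E
```

```text
t 44.85 pos [407.7 -36.5 161. ] rot [ 1.8e+02 -1.0e-01 -1.2e+00] w 0.3 F [-0.1  0.3 -0.2] q6 84.0
rz 0.8 tool shift 23.3 0.2 1.0
```

Emit:
step_arm:
  steps:
    - [0,0,0.8,6,0,0,0]
    - [0,0,0,6,0,0,0]
    - [0,0,0,6,0,0,0]
    - [0,0,0,6,0,0,0]
    - [0,0,0,6,0,0,0]
    - [0,0,0,7,0,0,0]
    - [0,0,0,8,0,0,0]
    - [0,0,0,8,0,0,0]

```text
time_s: 45.85
ee_pos: [460.1, -38.3, 159.7]
ee_rot: [180.0, 0.0, -2.0]
force: [-3.2, -0.6, 0.6]
gripper_width: 0.4
gripper_force: 1.8
```

Emit:
step_arm:
  steps:
    - [0,0,0,9,0,0,0]
    - [0,0,0,9,0,0,0]
    - [0,0,0,9,0,0,0]
    - [0,0,0,9,0,0,0]
    - [0,0,0,9,0,0,0]
    - [0,0,0,9,0,0,0]
    - [0,0,0,9,0,0,0]
    - [0,0,0,9,0,0,0]

```text
time_s: 46.85
ee_pos: [532.3, -40.8, 159.9]
ee_rot: [180.0, 0.0, -2.0]
force: [-3.6, -0.5, -1.0]
gripper_width: 0.1
gripper_force: 1.8
```

Emit:
step_arm:
  steps:
    - [0,0,0,9,0,0,0]
    - [0,0,0,9,0,0,0]
    - [0,0,0,9,0,0,0]
    - [0,0,0,9,0,0,0]
    - [0,0,0,7,0,0,0]
    - [0,0,0,6,0,0,0]
    - [0,0,0,5,0,0,0]
    - [0,0,0,4,0,0,0]

```text
time_s: 47.85
ee_pos: [590.0, -42.7, 160.0]
ee_rot: [-180.0, -0.0, -2.0]
force: [-3.5, -1.3, -0.9]
gripper_width: 0.5
gripper_force: 1.6
```

```bash
python3 - <<'E'
from h import *
to(625,-43,160,-2)
E
```

```text
t 47.85 pos [590.  -42.7 160. ] rot [-180.   -0.   -2.] w 0.5 F [-3.5 -1.3 -0.9] q6 87.0
rz -0.0 tool shift 34.9 -0.9 0.0
```

Emit:
step_arm:
  steps:
    - [0,0,0,5,0,0,0]
    - [0,0,0,5,0,0,0]
    - [0,0,0,4,0,0,0]
    - [0,0,0,3,0,0,0]
    - [0,0,0,3,0,0,0]
    - [0,0,0,2,0,0,0]
    - [0,0,0,1,0,0,0]
    - [0,0,0,1,0,0,0]

```text
time_s: 48.85
ee_pos: [607.6, -43.4, 160.2]
ee_rot: [-180.0, 0.8, -2.0]
force: [-20.9, -0.3, 10.9]
gripper_width: 0.6
gripper_force: 10.2
```

Emit:
step_arm:
  steps:
    - [0,0,0,2,0,0,0]
    - [0,0,0,2,0,0,0]
    - [0,0,0,1,0,0,0]
    - [0,0,0,1,0,0,0]
    - [0,0,0,1,0,0,0]
    - [0,0,0,1,0,0,0]
    - [0,0,0,0,0,0,0]
    - [0,0,0,0,0,0,0]

```text
time_s: 49.85
ee_pos: [607.1, -43.3, 160.4]
ee_rot: [-180.0, 1.8, -2.0]
force: [-39.3, -0.3, 20.9]
gripper_width: 0.2
gripper_force: 20.1
```

Firm resistance at 39 N: back off and verify.

Emit:
step_arm:
  steps:
    - [0,0,0,-10,0,0,0]
    - [0,0,0,-15,0,0,0]
    - [0,0,0,-30,0,0,0]
    - [0,0,0,-45,0,0,0]
    - [0,0,0,-50,0,-20,0]
    - [0,0,0,-50,0,-40,0]
    - [0,0,0,0,0,-40,0]
    - [0,0,0,0,0,0,0]

```text
time_s: 50.85
ee_pos: [425.6, -36.7, 262.7]
ee_rot: [-180.0, -0.7, -2.0]
force: [0.4, -0.4, -0.2]
gripper_width: 0.2
gripper_force: 0.0
```

```bash
python3 - <<'E'
from h import *
to(625,-43,160,-2)
s=snap('scene','scene9');d=snap('top','top9')
im=d['image'].astype(int);m=((im[...,2]>120)&(im[...,0]<60)&(im[...,1]<110)).astype(np.uint8);m[:,:290]=0;m[:,390:]=0;m[:120]=0;m[290:]=0
r=cv2.minAreaRect(cv2.findNonZero(m));print(r,np.mean([px(d,*b,205)[:2] for b in cv2.boxPoints(r)],0))
M=np.zeros((600,800,3),np.uint8)
M[:480,:400]=cv2.resize(s['image'][200:380,270:420],(400,480),interpolation=cv2.INTER_CUBIC)
M[:,400:]=cv2.resize(d['image'][60:240,285:405],(400,600),interpolation=cv2.INTER_CUBIC)
cv2.imwrite('pics/m11.png',cv2.convertScaleAbs(M,alpha=1.4))
E
```

```text
t 50.85 pos [425.6 -36.7 262.7] rot [-180.    -0.7   -2. ] w 0.2 F [ 0.4 -0.4 -0.2] q6 85.0
rz -0.0 tool shift 199.5 -0.7 102.7
((339.0, 165.5), (63.0, 50.0), 90.0) [728.075 -45.675]
```

View pics/m11.png

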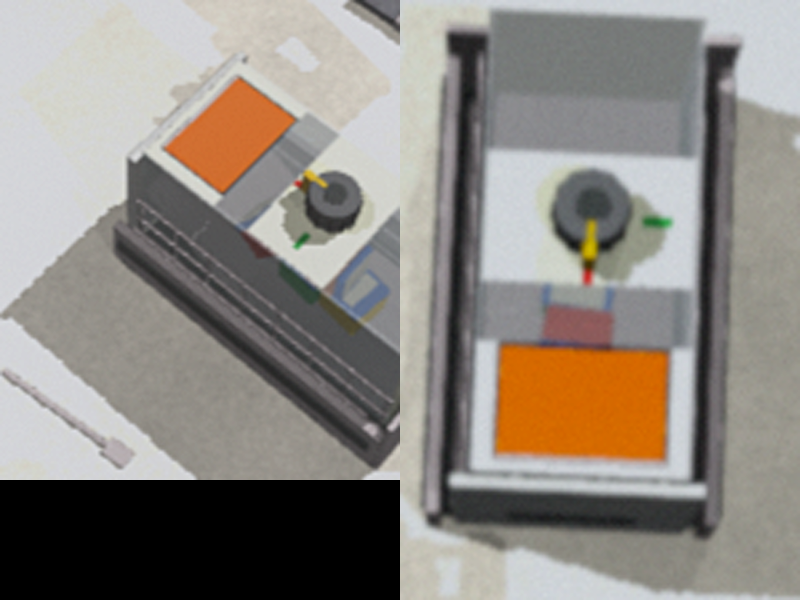

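```bash
python3 - <<'E'
from h import *
d9=load('top9');d8=load('top8');d0=load('top0')
def flap(d,lo,hi):
    im=d['image'].astype(int);m=((im[...,2]>100)&(im[...,0]<60)&(im[...,1]<110)).astype(np.uint8)
    m[:lo]=0;m[hi:]=0;m[:,:305]=0;m[:,375:]=0
    n,l,st,c=cv2.connectedComponentsWithStats(m);k=1+st[1:,4].argmax();return px(d,*c[k],205),st[k],c[k]
print(flap(d0,200,300),flap(d8,215,300),flap(d9,150,220))
E
```

```text
(array([519.8, -39.7, 205. ]), array([ 310,  232,   53,   36, 1712], dtype=int32), array([336.35630841, 249.73598131])) (array([512.1, -39.2, 205. ]), array([ 310,  236,   53,   35, 1713], dtype=int32), array([336.16112084, 252.9007589 ])) (array([690.8, -46.2, 205. ]), array([ 314,  163,   51,   35, 1638], dtype=int32), array([339.1959707 , 180.23870574]))
```

```bash
python3 - <<'E'
from h import *
d=load('top9')
c=lambda x,y,z:px(d,285+(x-400+.5)/3.333-.5,60+(y+.5)/3.333-.5,z)
print('hopper rear',c(595,12,205),'frame rear',[c(460,32,z) for z in(0,50,100)],'frame front',[c(432,520,z) for z in (0,50,100)],'panel top',c(575,490,200),'ring',c(591,203,240))
d=load('top0')
print('t0 frame rear',[px(d,343,71,z) for z in (0,50,100)],'frame front end(rails)',[px(d,296,217,z) for z in (0,50)], 'hopper rear',px(d,342,129,205))
E
```

```text
hopper rear [989.  -55.5 205. ] frame rear [array([1058.1,   50.1,    0. ]), array([1037.2,   49. ,   50. ]), array([1016.3,   48. ,  100. ])] frame front [array([634.2,  69.8,   0. ]), array([626.4,  68.1,  50. ]), array([618.6,  66.4, 100. ])] panel top [626.1 -41.6 200. ] ring [829.9 -51.1 240. ]
t0 frame rear [array([1054. ,  -65.5,    0. ]), array([1033.2,  -63. ,   50. ]), array([1012.4,  -60.4,  100. ])] frame front end(rails) [array([630.5,  64.9,   0. ]), array([622.8,  63.4,  50. ])] hopper rear [819.8 -52.9 205. ]
```

```bash
python3 - <<'E'
from h import *
a=load('scene0')['image'];b=load('scene9')['image']
M=np.hstack([cv2.resize(i[175:385,270:470],(400,420),interpolation=cv2.INTER_CUBIC) for i in (a,b)])
cv2.imwrite('pics/m12.png',cv2.convertScaleAbs(M,alpha=1.6))
E
```

```text
(no output)
```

View pics/m12.png

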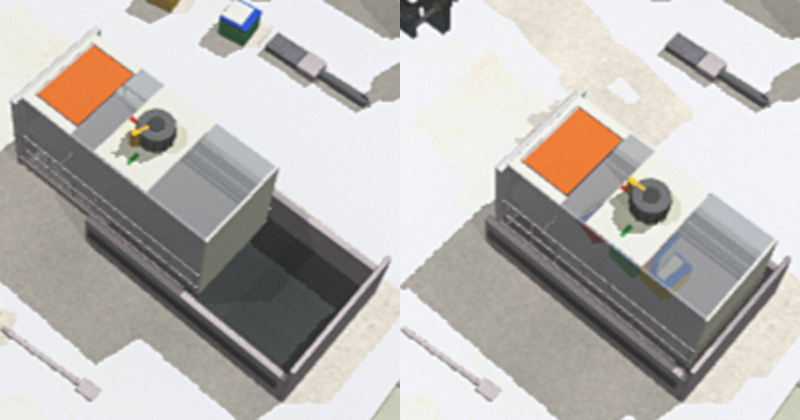

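Panel is flush with the rails' front ends (about 626 mm each), it stops hard against 39 N where the runners take about 3 N, the pointer is at the red mark, the flap is shut and the bystanders are unmoved.

```bash
python3 -c "
from workcell import *
print(job_done())"
```

```text
the job is handed in; nothing more can be done
None
```

I handed the job in at about 51 s: all four tubs are in the hopper with the flap shut, the ring's pointer is on the red mark to within about 1–2°, and the basket is pushed hard against its stop. By camera it travelled about 179 mm from its furthest-out position (it had crept out about 7 mm during loading), against the stated 190 mm; I took it as home because it would not move at 39 N and the panel was flush with the rails.

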